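Lay the coffee tray to its drawn outlines

TASK

Lay the coffee tray as drawn: take the white espresso cup that stands the right way up to the left of the tray and set it upright on the cup outline with its handle over the drawn handle, and lay the teaspoon from the right of the tray flat on the spoon outline with its bowl over the drawn bowl. Let go of both and leave them at rest.

Things in the scene. Friction and masses are not known exactly. Their poses are not given: they have to be found in the camera images.
- tray: Fixed wooden tray, 200 (x) by 300 (y) mm, rim 14 mm high and 8 mm wide, floor 6 mm above the worktop. Origin: centre of its underside; z up. Outlines drawn on its floor: cup circle (radius 32 mm) centred at tray (0, +78.5) mm, handle stub to -y; spoon along x, bowl to +x. A thing in place has its axes along the tray's, its origin at tray (0, +65) mm for the cup, (0, -65) mm for the spoon.
- espresso_cup: White espresso cup, mouth up, 0.11 kg, 52 mm tall; bowl 59 mm wide at the rim, 42 at the foot. Origin: underside, mid-length; z up. Bowl axis at cup (0, +13.5) mm; ring handle (14 mm thick, 16 to 50 mm high) reaches y = -43 mm. Grip the bowl from above along cup x. An upside-down white cup and a handleless steel cup stand near it in any order; neither is wanted.
- teaspoon: Plain metal teaspoon lying flat, hollow side up, 0.02 kg, 130 mm long (its x), 26 mm wide, 11 mm high. Origin: middle of its length and width, at its underside; z up. Bowl at +x, narrow handle to -x. Pick it from above across its middle, closing along its y. A coffee scoop (deep round cup, 142 mm long) lies near it; it is not wanted.
Things that resemble listed ones, but are neither listed nor needed, are in the scene too. Leave any yellow look-alike of the espresso_cup alone.

How it is judged:
At the end, for the whole second after the job is handed in: Cup upright on the tray floor, within 15 mm of its outline along each tray axis and its handle within 15 degrees of the drawn one; teaspoon flat on the tray floor, within 15 mm of its outline along each tray axis and within 15 degrees of it, bowl at the drawn bowl; both released and at rest (x of espresso_cup in the frame of tray between -0.015 and 0.015 m and y of espresso_cup in the frame of tray between 0.05 and 0.08 m and z of espresso_cup in the frame of tray between 0.002 and 0.01 m and angle between the y axis of espresso_cup and the y axis of tray, either way round below 0.27 rad and y of tray in the frame of espresso_cup below -0.03 m and angle between espresso_cup's own z axis and vertical below 0.1 rad and x of teaspoon in the frame of tray between -0.015 and 0.015 m and y of teaspoon in the frame of tray between -0.08 and -0.05 m and z of teaspoon in the frame of tray between 0.002 and 0.012 m and angle between the x axis of teaspoon and the x axis of tray, either way round below 0.27 rad and y of tray in the frame of teaspoon above 0.03 m and angle between teaspoon's own z axis and vertical below 0.25 rad and linear speed of each of espresso_cup, teaspoon below 0.02 m/s); the robot touches nothing.
It also fails if it takes over 58 s, if anything falls off the work surface, if the arm or the gripper's body presses on something with over 40 N, if the wrist force passes 120 N, or if a joint passes its speed limit or range.

ROBOT

A 6-joint arm with a two-finger parallel gripper is mounted at the origin on a cart in front of the work surface, level with it; the furniture and walls round the work are solid. World frame = base frame: x ahead of the robot, y to its left, z up, the work surface at z = 0. Lengths are in m, angles in rad, forces in N, time in s.
With the tool pointing down it reaches from about 0.425 to 1.125 m from the base axis. Payload 14.9 kg.
Tool frame: the origin (TCP) lies between the finger pads; the fingertips stand 19 mm ahead of it and the grasp point (between the pads) is the TCP (arm.tip_reach is the distance from the TCP to the fingertips, in m); z points along the fingers, y is the line along which they close (so a half turn about z gives the same grasp; the last joint's range is limited). The gripper opens to 91 mm and grips with 3 to 60 N. Pads are 32 mm wide; open, the fingers measure 118 mm over their backs; the gripper's body (76 mm by 178 mm) begins 60 mm behind the grasp point.
Start: joints at [1.284, 0.379, 1.734, -0, 1.028, -0.033], TCP at [0.176, 0.678, 0.233] pointing down, gripper open.
Joint ranges: [-2.77, 2.77], [-0.74, 2.19], [0, 2.66], [-1.06, 4.2], [0.31, 2.87], [-3.08, 3.08]. Speed limits (rad/s): [1.89, 1.89, 2.39, 3.14, 3.14, 3.14].

INTERFACE

Orientations are given as a unit quaternion [x, y, z, w].
In Python, from bench import sensors, grab_frame, get_calibration, arm gives the robot as it stands.
- The arm moves only by the shell command python3 -m inch 'ROWS'. ROWS is JSON, a list of rows, each a list of 7 numbers: the opening, from 0 (shut) to 1 (fully open), then the shift along the tool's x, y, z normalised to -1 to 1, where 1 is 0.15 m, then the turn, a rotation vector about the tool's x, y, z normalised to -1 to 1, where 1 is 60 degrees. In form: [[grip, x, y, z, rx, ry, rz], ...]. A call has exactly 8 rows; each row is the pose to reach, as a shift and turn from the pose commanded when the call began, along the tool's axes at that moment; what a row does not reach only later rows make up. A row lasts 1/8 s, in which the tool goes at most 62.5 mm and 10.7 degrees, less where a joint would pass 70% of its speed; a pose out of reach is approached as far as the arm can. A call with a number of a shift or a turn outside -1 to 1 is refused whole. A call with a gripper value outside its range is refused whole. The fingers move at their own pace and stop on an object; the grip force is fixed at half the most. Time passes only in rows, so rows that repeat a pose let the fingers close, or fill a call up. It gives the time, the measured TCP pose, the force, the opening and the grip force at its end, in the units of the state.
- sensors.get_state(): the state, without advancing time (a new reading comes with each control period).
- grab_frame(name): name is "scene" or "top"; returns (picture, depth): 400x640x3 uint8, red, green, blue; 400x640 float32, m along the optical axis (not along the pixel's ray), 0 where there is no reading.
- get_calibration(name): a dict with "camera_matrix" (3x3 intrinsics, pixels), "world_from_camera" (4x4, takes a point from camera to world coordinates). Camera axes: x right, y up, looking along -z (the intrinsics and any distortion apply to the point x, -y, -z); pixel columns grow to the right and rows downward; lengths in m; the calibration is good to about 2 mm. A picture is of the moment at which its call begins. get_calibration takes no time and is no camera call.
- arm.finish_job(): hands the job in; it is judged then, once.
The state is a dict: "t": time; "joints": joint angles; "dq": joint speeds; "tau": joint torques, N m; "tcp_pos": TCP position; "eef_rot": TCP orientation; "ft_force": force on the tool from outside, world axes, zero at the start; "ft_torque": the same for the moment, N m; "gripper_width": finger opening in m; "gripper_force": force on a finger pad.
Only numpy, scipy, OpenCV 4.12 (cv2) and the standard library are available. Lean on these libraries where they do the work, as an engineer would, in place of code of your own. Each camera call takes 0.05 s, during which the arm holds its last target. There are 200 camera calls.

## Working session

There is one attempt and no reset: what is moved stays moved. The work goes in short steps, Python scripts to look and compute and a shell command to move; the robot and the scene stay as the last step left them, time stands still between calls to the robot, and variables do not carry over. Pictures are saved under pics/ and viewed, at most 10 in all, crops included, and the job is handed in when it is done.

```bash
mkdir -p pics; ls
python3 - <<'E'
from bench import *
import cv2,numpy as np
for n in("top","scene"):
    p,d=grab_frame(n); np.savez(f"{n}0.npz",p=p,d=d); cv2.imwrite(f"pics/{n}0.png",p[:,:,::-1])
    c=get_calibration(n); print(n,np.round(c["camera_matrix"],1).tolist(),np.round(c["world_from_camera"],3).tolist(),c.keys())
s=sensors.get_state(); print(s["t"],s["tcp_pos"],s["eef_rot"],s["gripper_width"])
E
```

```text
pics
top [[487.3, 0.0, 322.7], [0.0, 487.3, 203.2], [0.0, 0.0, 1.0]] [[-0.018, 0.983, -0.183, 0.235], [-1.0, -0.019, -0.001, 0.104], [-0.005, 0.183, 0.983, 1.531], [0.0, 0.0, 0.0, 1.0]] dict_keys(['camera_matrix', 'world_from_camera'])
scene [[381.0, 0.0, 321.2], [0.0, 381.0, 195.0], [0.0, 0.0, 1.0]] [[-0.842, -0.404, 0.357, 1.013], [0.539, -0.637, 0.551, 0.855], [0.005, 0.657, 0.754, 1.072], [0.0, 0.0, 0.0, 1.0]] dict_keys(['camera_matrix', 'world_from_camera'])
0.1 [0.17567494 0.67727419 0.23239118] [ 1.26551665e-01  9.91959919e-01 -4.36381256e-04 -7.08818526e-05] 0.09151418014362131
```

View pics/top0.png

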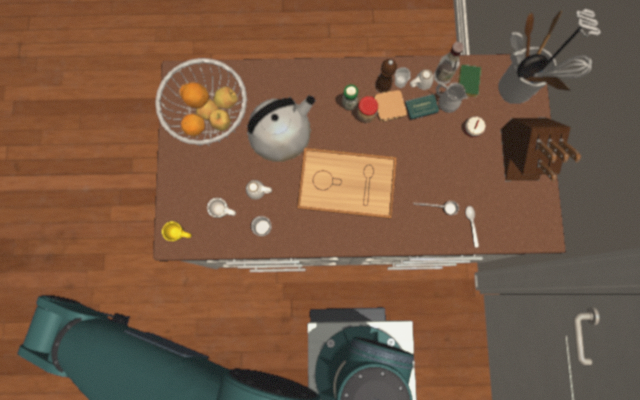

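View pics/scene0.png

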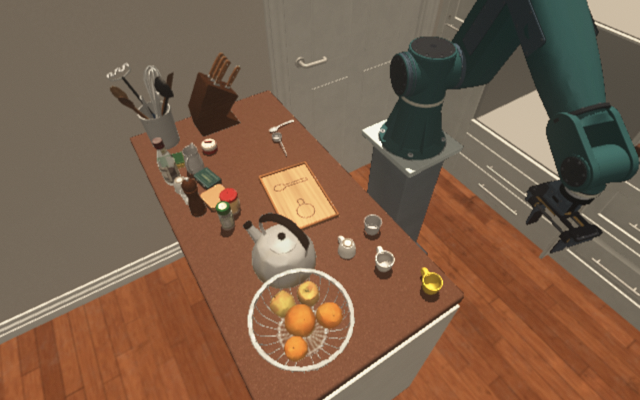

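Top view: candidate cups are at (257,188), (217,208) and (261,227), with the yellow one at (175,232). The tray is around (348,183). The scoop is at (450,208) with its handle to the left, and the teaspoon runs from its bowl at (470,212) to its handle at (477,245). The scene view shows the cup at (384,262) mouth-up and the one at (346,247) upside-down. I'll zoom in and measure.

```bash
cat > h.py <<'E'
import numpy as np,cv2
from bench import *
def proj(n,P):
    c=get_calibration(n);K=c["camera_matrix"];T=np.array(c["world_from_camera"])
    q=(np.asarray(P,float)-T[:3,3])@T[:3,:3]; q=q*[1,-1,-1]; u=q@np.array(K).T; return u[...,:2]/u[...,2:]
def ray(n,uv,z):
    c=get_calibration(n);K=np.array(c["camera_matrix"]);T=np.array(c["world_from_camera"])
    uv=np.atleast_2d(np.asarray(uv,float)); d=np.c_[uv,np.ones(len(uv))]@np.linalg.inv(K).T*[1,-1,-1]@T[:3,:3].T
    o=T[:3,3]; return o+d*((z-o[2])/d[:,2])[:,None]
E
python3 - <<'E'
from h import *
p=np.load("top0.npz")["p"][:,:,::-1]; s=np.load("scene0.npz")["p"][:,:,::-1]
Z=lambda im,x,y,w,h,W,H: cv2.resize(im[y:y+h,x:x+w],(W,H),interpolation=cv2.INTER_CUBIC)
a=Z(p,195,170,100,75,400,300); b=Z(p,410,190,100,75,400,300)
c=Z(s,325,205,100,75,400,300); e=Z(s,250,110,100,75,400,300)
cv2.imwrite("pics/z0.png",np.vstack([np.hstack([a,b]),np.hstack([c,e])]))
# tray corners: wood mask in top
hsv=cv2.cvtColor(np.ascontiguousarray(p),cv2.COLOR_BGR2HSV)
print(hsv[200,330],hsv[225,330],hsv[208,217],hsv[212,470])
m=((hsv[...,2]>150)&(hsv[...,1]>60)&(hsv[...,0]<25)).astype(np.uint8); m[:140]=0;m[225:]=0;m[:,:290]=0;m[:,410:]=0
n,l,st,ce=cv2.connectedComponentsWithStats(m);i=1+st[1:,4].argmax();c=cv2.findContours((l==i).astype(np.uint8),0,1)[0][0]
r=cv2.minAreaRect(c);bx=cv2.boxPoints(r);print(st[i],bx.tolist());print(ray("top",bx,.014).round(4).tolist(), ray("top",[r[0]],.014))
# white things
w=((hsv[...,1]<70)&(hsv[...,2]>120)).astype(np.uint8)
w[:170]=0;w[250:]=0
n,l,st,ce=cv2.connectedComponentsWithStats(w)
for i in range(1,n):
    if st[i,4]>15: print(i,st[i].tolist(),ce[i].round(1),ray("top",[ce[i]],.0)[0].round(3))
E
```

```text
[ 16 124 227] [ 10 126 127] [ 18  27 237] [ 19  18 232]
[ 298  148   99   70 5647] [[297.40277099609375, 207.67398071289062], [303.8082275390625, 146.82192993164062], [397.09039306640625, 156.64111328125], [390.6849365234375, 217.4931640625]]
[[0.5049, 0.186, 0.014], [0.7045, 0.1635, 0.014], [0.6657, -0.1365, 0.014], [0.4679, -0.1072, 0.014]] [[0.58454039 0.02625825 0.014     ]]
1 [246, 180, 26, 19, 328] [256.6 189.3] [0.57  0.317 0.   ]
2 [207, 198, 29, 20, 396] [218.7 208.1] [0.511 0.438 0.   ]
3 [430, 201, 28, 14, 179] [448.3 207.2] [ 0.5   -0.294  0.   ]
4 [419, 203, 10, 3, 17] [423.  204.1] [ 0.511 -0.214  0.   ]
6 [465, 206, 14, 42, 233] [472.1 224. ] [ 0.444 -0.366  0.   ]
7 [251, 216, 21, 20, 323] [260.7 225.7] [0.452 0.304 0.   ]
```

View pics/z0.png

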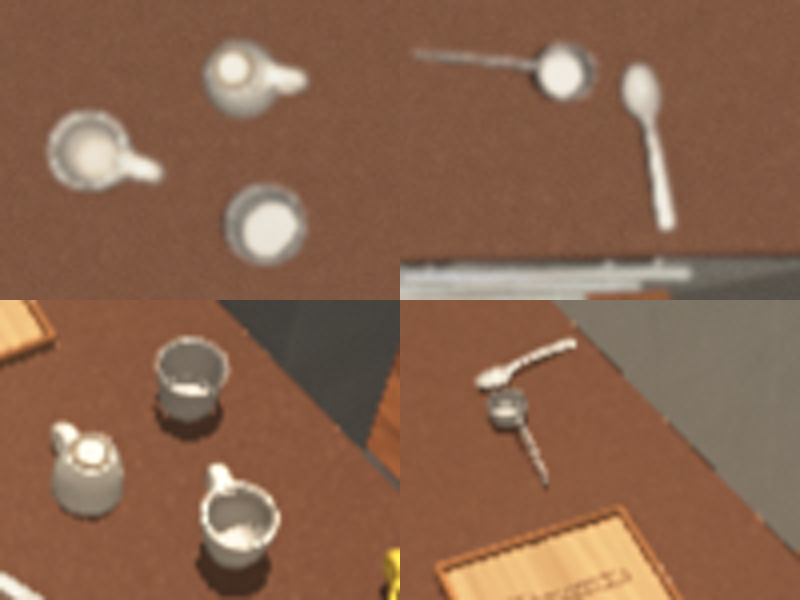

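The zoom confirms the upright cup is the one at (217,208), with its handle towards (235,213). The teaspoon's bowl is at about (470,212) and its handle end at about (477,247).

```bash
cat > meas.py <<'E'
from h import *
def masks(p):
    hsv=cv2.cvtColor(np.ascontiguousarray(p),cv2.COLOR_RGB2HSV); H,S,V=[hsv[...,i].astype(int) for i in range(3)]
    return hsv,(S<80)&(V>120)
def comp(m,uv):
    n,l,st,ce=cv2.connectedComponentsWithStats(m.astype(np.uint8)); ys,xs=np.nonzero(l)
    k=np.argmin((xs-uv[0])**2+(ys-uv[1])**2); return l==l[ys[k],xs[k]]
def spoon(n,m,z=.005):
    ys,xs=np.nonzero(m); P=ray(n,np.c_[xs,ys],z)[:,:2]
    r=cv2.minAreaRect(P.astype(np.float32)); bp=cv2.boxPoints(r)
    c=P.mean(0); u=np.linalg.svd(P-c,full_matrices=False)[2][0]; t=(P-c)@u
    if abs(t.max())>abs(t.min()): u=-u;t=-t   # centroid lies toward bowl: long side is handle
    mid=c+u*(t.max()+t.min())/2
    return mid,np.degrees(np.arctan2(u[1],u[0])),np.ptp(t)
E
python3 - <<'E'
from meas import *
for n,cup,sp,tr in(("top",(217,208),(472,224),(350,200)),("scene",(384,262),(280,129),(300,180))):
    p=np.load(n+"0.npz")["p"]; hsv,w=masks(p); w[:100]=0
    m=comp(w,sp); print(n,"spoon",spoon(n,m),m.sum())
    m=comp(w,cup); ys,xs=np.nonzero(m); print("cup px",m.sum(),xs.min(),xs.max(),ys.min(),ys.max())
    # tray rim
    t=(hsv[...,0]<25)&(hsv[...,1]>60)&(hsv[...,2]>150); m=comp(t,tr); c=cv2.findContours(m.astype(np.uint8),0,1)[0]; c=max(c,key=len)[:,0]
    P=ray(n,c,.010)[:,:2]; r=cv2.minAreaRect(P.astype(np.float32)); print("tray",r,m.sum())
# cup from top: rim at z=.052, erode handle away
p=np.load("top0.npz")["p"]; hsv,w=masks(p); m=comp(w,(217,208)).astype(np.uint8)
big=cv2.resize(m*255,None,fx=4,fy=4,interpolation=cv2.INTER_LINEAR)>127
o=cv2.morphologyEx(big.astype(np.uint8),cv2.MORPH_OPEN,cv2.getStructuringElement(cv2.MORPH_ELLIPSE,(41,41)))
c=max(cv2.findContours(o,0,1)[0],key=len)[:,0]; (cx,cy),R=cv2.minEnclosingCircle(c); e=cv2.fitEllipse(c)
print("bowl px",((cx+.5)/4-.5,(cy+.5)/4-.5),R/4,e)
b=ray("top",[((e[0][0]+.5)/4-.5,(e[0][1]+.5)/4-.5)],.05)[0,:2]
h=(big&(o==0)); h=comp(h,(4*231,4*211)); ys,xs=np.nonzero(h); P=ray("top",np.c_[(xs+.5)/4-.5,(ys+.5)/4-.5],.045)[:,:2]
d=P.mean(0)-b; print("bowl",b,"handle mean",P.mean(0),"handle dir deg",np.degrees(np.arctan2(d[1],d[0])),"far",np.linalg.norm(P-b,axis=1).max())
# drawn outlines dark on tray
t=ray("top",[(323,181),(340,182),(369,172),(366,204)],.006); print(t)
g=cv2.cvtColor(p,cv2.COLOR_RGB2GRAY)[140:225,290:405]
cv2.imwrite("pics/tray.png",cv2.resize(p[140:225,290:405,::-1],None,fx=6,fy=6,interpolation=cv2.INTER_CUBIC))
E
```

```text
top spoon (array([ 0.43643864, -0.36519078]), np.float64(7.1995870800349655), np.float64(0.13244505881189855)) 247
cup px 410 207 235 198 217
tray ((0.5866996049880981, 0.026276543736457825), (0.3009050488471985, 0.20065630972385406), 82.6977310180664) 5647
scene spoon (array([ 0.43592512, -0.36639765]), np.float64(6.773499621292234), np.float64(0.12333991235515374)) 76
cup px 329 375 394 246 270
tray ((0.5824640989303589, 0.023413896560668945), (0.30456581711769104, 0.20198380947113037), 82.6611099243164) 3118
bowl px (217.875, 207.5) 11.748029708862305 ((871.1091918945312, 831.6979370117188), (78.79230499267578, 90.7295913696289), 106.02957916259766)
bowl [0.5036558  0.43121236] handle mean [0.48881486 0.38783727] handle dir deg -108.8885730430174 far 0.05873947955474808
[[ 0.59170631  0.1035361   0.006     ]
 [ 0.58735372  0.04907034  0.006     ]
 [ 0.61854374 -0.0450872   0.006     ]
 [ 0.51401444 -0.03180108  0.006     ]]
```

View pics/tray.png

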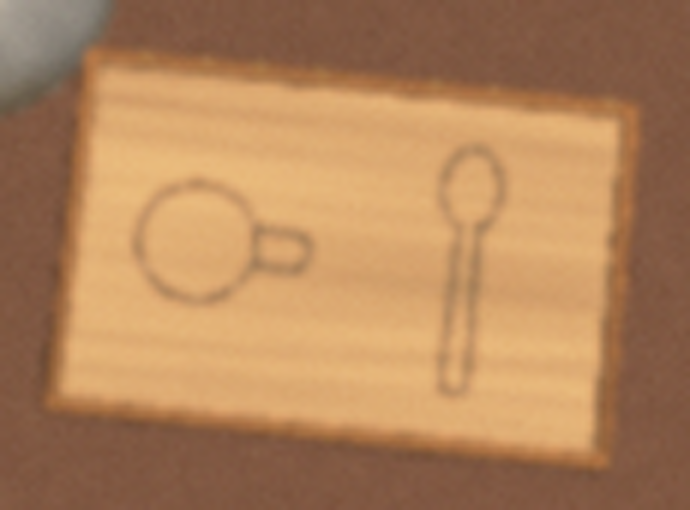

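The tray picture shows the drawn circle centred at crop (197,241), its handle to the right, and the spoon from (473,146) at the bowl to (452,394). That matches a tray pose of about (0.585, 0.0255), yaw −7.3°. Next I'll refine the cup rim from depth, check clearances, and write a move calculator.

```bash
cat > go.py <<'E'
import sys; from h import *
from scipy.spatial.transform import Rotation as R
x,y,z,yaw=map(float,sys.argv[1:5]); s=sensors.get_state(); r=R.from_quat(s["eef_rot"])
a=np.radians(yaw); Y=np.array([np.cos(a),np.sin(a),0]); Z=np.array([0,0,-1.]); tgt=R.from_matrix(np.c_[np.cross(Y,Z),Y,Z])
print("t",round(s["t"],2),"tcp",s["tcp_pos"].round(4),"w",round(s["gripper_width"],4),"F",np.round(s["ft_force"],1),"gf",round(s["gripper_force"],1))
print("shift/.15",(r.inv().apply(np.array([x,y,z])-s["tcp_pos"])/.15).round(3),"turn/60",(np.degrees((r.inv()*tgt).as_rotvec())/60).round(3))
E
python3 - <<'E'
from h import *
from scipy.optimize import least_squares
def cloud(n):
    D=np.load(n+"0.npz")["d"];c=get_calibration(n);K=np.array(c["camera_matrix"]);T=np.array(c["world_from_camera"])
    v,u=np.nonzero(D>0);q=np.c_[u,v,np.ones(len(u))]@np.linalg.inv(K).T*D[v,u][:,None]*[1,-1,-1]
    return q@T[:3,:3].T+T[:3,3]
A=[cloud("top"),cloud("scene")]
for P in A:
    t=P[(abs(P[:,0]-.5)<.08)&(abs(P[:,1]-.43)<.08)]; print("cup zmax",t[:,2].max(),"table z",np.median(P[(abs(P[:,0]-.45)<.03)&(abs(P[:,1]-.37)<.03),2]))
    q=t[(t[:,2]>.046)]; 
    q=q[~((q[:,1]<.402))]
    f=least_squares(lambda s:np.hypot(q[:,0]-s[0],q[:,1]-s[1])-.0275,[.5,.43],loss="soft_l1",f_scale=.003); print(len(q),f.x,np.abs(f.fun).mean())
    k=P[(P[:,2]>.085)&(P[:,2]<.35)&(abs(P[:,0]-.6)<.3)&(P[:,1]<.4)]
    th=np.radians(-7.3); L=(k[:,:2]-[.5933,.0900])@np.array([[np.cos(th),-np.sin(th)],[np.sin(th),np.cos(th)]])
    g=np.hypot(np.maximum(abs(L[:,0])-.089,0),np.maximum(abs(L[:,1])-.038,0)); i=g.argmin(); print("kettle gap",g[i],k[i])
    sc=P[(abs(P[:,0]-.48)<.06)&(abs(P[:,1]+.31)<.05)&(P[:,2]>.012)]; print("scoop",sc.min(0),sc.max(0))
E
python3 go.py .503 .431 .12 -19
```

```text
cup zmax 0.059465942437914254 table z -0.00023405520572250538
80 [0.50388364 0.4337459 ] 0.001236034404506142
kettle gap 0.06327489789469389 [0.72196469 0.16872221 0.09108323]
scoop [ 0.44894702 -0.35884512  0.01214381] [ 0.51581491 -0.26316477  0.03228103]
cup zmax 0.05529434388117971 table z -0.0005982866784746133
83 [0.50534867 0.43579006] 0.001447974559744284
kettle gap 0.0802240098455939 [0.73674954 0.17884544 0.1026803 ]
scoop [ 0.47308588 -0.31933247  0.01224861] [ 0.51746114 -0.26478549  0.02966423]
t 0.1 tcp [0.1757 0.6773 0.2324] w 0.0915 F [ 0.   0.2 -0. ] gf 0.0
shift/.15 [-2.525 -1.041  0.75 ] turn/60 [-1.000e-03  1.000e-03  1.574e+00]
```

```bash
python3 -m inch '[[1,-0.3,-0.12,0,0,0,0.15],[1,-0.7,-0.28,0,0,0,0.3],[1,-1,-0.4,0,0,0,0.45],[1,-1,-0.4,0,0,0,0.6],[1,-1,-0.4,0,0,0,0.75],[1,-1,-0.4,0,0,0,0.8],[1,-1,-0.4,0,0,0,0.8],[1,-1,-0.4,0,0,0,0.8]]'; python3 go.py .5045 .4345 .12 -18.6
```

```text
t: 1.1
tcp_pos: [0.3058, 0.5818, 0.2328]
eef_rot: [0.519, 0.855, -0.0, 0.0]
ft_force: [-0.6, -0.5, -0.4]
gripper_width: 0.091
gripper_force: 0.0
t 1.1 tcp [0.3058 0.5818 0.2328] w 0.091 F [-0.6 -0.5 -0.4] gf 0.0
shift/.15 [-1.483  0.721  0.752] turn/60 [-0.     0.     0.769]
```

```bash
python3 -m inch '[[1,-0.3,0.15,0,0,0,0.15],[1,-0.65,0.3,0.1,0,0,0.3],[1,-1,0.45,0.2,0,0,0.45],[1,-1,0.6,0.3,0,0,0.6],[1,-1,0.72,0.4,0,0,0.7],[1,-1,0.72,0.4,0,0,0.77],[1,-1,0.72,0.4,0,0,0.77],[1,-1,0.72,0.4,0,0,0.77]]'; python3 go.py .5045 .4345 .12 -18.6
```

```text
t: 2.1
tcp_pos: [0.4708, 0.4986, 0.1732]
eef_rot: [0.812, 0.583, 0.0, -0.0]
ft_force: [-0.5, 0.1, 0.1]
gripper_width: 0.0912
gripper_force: 0.0
t 2.1 tcp [0.4708 0.4986 0.1732] w 0.0912 F [-0.5  0.1  0.1] gf 0.0
shift/.15 [-0.334  0.35   0.354] turn/60 [ 0. -0. -0.]
```

```bash
python3 -m inch '[[1,-0.334,0.35,0,0,0,0],[1,-0.334,0.35,0.1,0,0,0],[1,-0.334,0.35,0.3,0,0,0],[1,-0.334,0.35,0.5,0,0,0],[1,-0.334,0.35,0.7,0,0,0],[1,-0.334,0.35,0.85,0,0,0],[1,-0.334,0.35,0.92,0,0,0],[1,-0.334,0.35,0.92,0,0,0]]'; python3 go.py .5045 .4345 .035 -18.6;  python3 -m inch '[[0.5,0,0,0,0,0,0],[0.3,0,0,0,0,0,0],[0.3,0,0,0,0,0,0],[0.3,0,0,0,0,0,0],[0.3,0,0,0,0,0,0],[0.3,0,0,0,0,0,0],[0.3,0,0,0,0,0,0],[0.3,0,0,0,0,0,0]]'
```

```text
t: 3.1
tcp_pos: [0.5044, 0.4343, 0.0346]
eef_rot: [0.813, 0.583, -0.0, 0.0]
ft_force: [0.0, -1.0, 0.5]
gripper_width: 0.0911
gripper_force: 0.0
t 3.1 tcp [0.5044 0.4343 0.0346] w 0.0911 F [ 0.  -1.   0.5] gf 0.0
shift/.15 [ 0.002  0.001 -0.002] turn/60 [-0.     0.    -0.002]
t: 4.1
tcp_pos: [0.5048, 0.4344, 0.0352]
eef_rot: [0.813, 0.583, 0.0, 0.0]
ft_force: [1.6, -0.6, 5.3]
gripper_width: 0.0568
gripper_force: 30.0
```

```bash
python3 -m inch '[[0.3,0,0,-0.05,0,0,0],[0.3,0,0,-0.2,0,0,0],[0.3,0,0,-0.45,0,0,0],[0.3,0,0,-0.7,0,0,0],[0.3,-0.25,0,-0.8,0,0,0],[0.3,-0.5,0,-0.8,0,0,0],[0.3,-0.75,0,-0.8,0,0,0],[0.3,-0.9,0,-0.8,0,0,0]]'; python3 go.py .52 .16 .155 -7.3
python3 - <<'E'
from h import *
o=[]
for n,x,y in(("top",180,150),("scene",300,180)):
    p,d=grab_frame(n); np.savez(n+"1.npz",p=p,d=d); o.append(cv2.resize(p[y:y+100,x:x+133,::-1],(400,300),interpolation=cv2.INTER_CUBIC))
cv2.imwrite("pics/lift.png",np.hstack(o))
E
```

```text
t: 5.1
tcp_pos: [0.4606, 0.3052, 0.156]
eef_rot: [0.813, 0.582, 0.0, 0.0]
ft_force: [1.0, 0.8, -0.9]
gripper_width: 0.0569
gripper_force: 30.0
t 5.1 tcp [0.4606 0.3052 0.156 ] w 0.0569 F [ 1.   0.8 -0.9] gf 30.0
shift/.15 [-0.789  0.686  0.007] turn/60 [ 0.    -0.    -0.191]
```

View pics/lift.png

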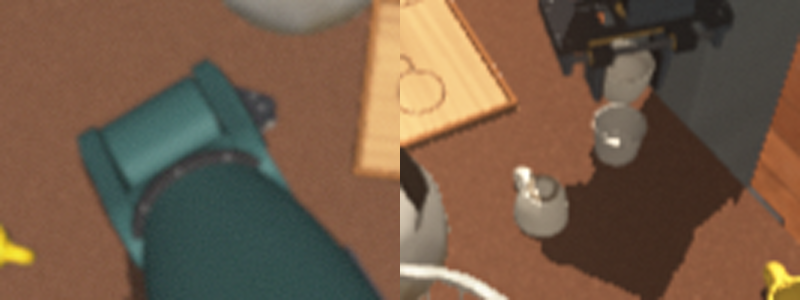

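The right half shows the cup held upright between the fingers at about crop (630,75), and the original spot is empty. The other two cups have not moved. Next I carry it to the tray.

```bash
python3 -m inch '[[0.3,-0.2,0.1,0,0,0,-0.05],[0.3,-0.4,0.25,0,0,0,-0.1],[0.3,-0.6,0.4,0,0,0,-0.15],[0.3,-0.75,0.55,0,0,0,-0.19],[0.3,-0.79,0.65,0,0,0,-0.19],[0.3,-0.79,0.69,0,0,0,-0.19],[0.3,-0.79,0.69,0,0,0,-0.19],[0.3,-0.79,0.69,0,0,0,-0.19]]'; python3 go.py .595 .1034 .043 -7.3
```

```text
t: 6.2
tcp_pos: [0.5207, 0.1616, 0.1548]
eef_rot: [0.751, 0.661, -0.0, -0.0]
ft_force: [-0.2, -0.5, -1.7]
gripper_width: 0.0567
gripper_force: 30.0
t 6.2 tcp [0.5207 0.1616 0.1548] w 0.0567 F [-0.2 -0.5 -1.7] gf 30.0
shift/.15 [-0.322  0.541  0.745] turn/60 [-0.  0. -0.]
```

```bash
python3 -m inch '[[0.3,-0.1,0.2,0,0,0,0],[0.3,-0.2,0.4,0,0,0,0],[0.3,-0.32,0.54,0.1,0,0,0],[0.3,-0.32,0.54,0.3,0,0,0],[0.3,-0.32,0.54,0.5,0,0,0],[0.3,-0.32,0.54,0.6,0,0,0],[0.3,-0.32,0.54,0.65,0,0,0],[0.3,-0.32,0.54,0.65,0,0,0]]'; python3 go.py .595 .1034 .043 -7.3
python3 - <<'E'
from h import *
o=[]
for n,x,y in(("top",280,120),("scene",250,140)):
    p,d=grab_frame(n); np.savez(n+"2.npz",p=p,d=d); o.append(cv2.resize(p[y:y+100,x:x+133,::-1],(400,300),interpolation=cv2.INTER_CUBIC))
cv2.imwrite("pics/low.png",np.hstack(o))
E
```

```text
t: 7.2
tcp_pos: [0.5954, 0.1032, 0.0577]
eef_rot: [0.751, 0.66, 0.0, 0.0]
ft_force: [-0.4, 0.2, -0.5]
gripper_width: 0.057
gripper_force: 30.0
t 7.2 tcp [0.5954 0.1032 0.0577] w 0.057 F [-0.4  0.2 -0.5] gf 30.0
shift/.15 [ 0.001 -0.003  0.098] turn/60 [ 0. -0. -0.]
```

View pics/low.png

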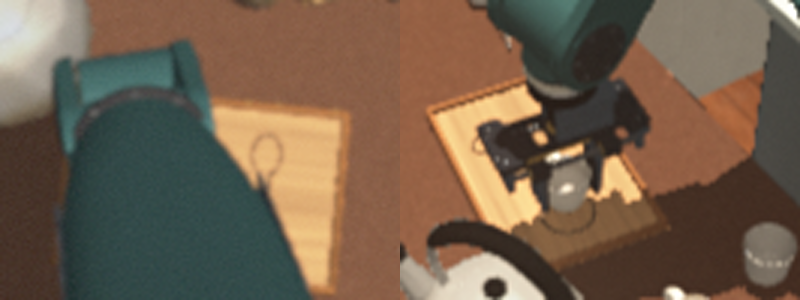

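The cup hangs upright just above the drawn circle, at crop (570,190), and is clear of the kettle. Now I lower it, release and lift.

```bash
python3 -m inch '[[0.3,0,0,0.03,0,0,0],[0.3,0,0,0.06,0,0,0],[0.3,0,0,0.08,0,0,0],[0.3,0,0,0.1,0,0,0],[0.3,0,0,0.1,0,0,0],[0.7,0,0,0.1,0,0,0],[1,0,0,0.1,0,0,0],[1,0,0,0.1,0,0,0]]';  python3 -m inch '[[1,0,0,0.0,0,0,0],[1,0,0,0,0,0,0],[1,0,0,-0.2,0,0,0],[1,0,0,-0.4,0,0,0],[1,0,0,-0.6,0,0,0],[1,0,0,-0.8,0,0,0],[1,0,0,-0.8,0,0,0],[1,0,0,-0.8,0,0,0]]'; python3 go.py .4365 -.3655 .16 -83
```

```text
t: 8.3
tcp_pos: [0.5954, 0.103, 0.0426]
eef_rot: [0.751, 0.66, 0.0, 0.0]
ft_force: [-1.4, -0.5, 0.6]
gripper_width: 0.081
gripper_force: 0.0
t: 9.3
tcp_pos: [0.5949, 0.1029, 0.1619]
eef_rot: [0.751, 0.66, -0.0, -0.0]
ft_force: [-0.7, -0.4, 0.2]
gripper_width: 0.0914
gripper_force: 0.0
t 9.3 tcp [0.5949 0.1029 0.1619] w 0.0914 F [-0.7 -0.4  0.2] gf 0.0
shift/.15 [-3.232 -0.648  0.013] turn/60 [-0.     0.     1.261]
```

```bash
python3 -m inch '[[1,-0.2,-0.1,0,0,0,0.05],[1,-0.5,-0.2,0,0,0,0.2],[1,-0.8,-0.3,0,0,0,0.35],[1,-1,-0.4,0,0,0,0.5],[1,-1,-0.5,0,0,0,0.6],[1,-1,-0.6,0,0,0,0.7],[1,-1,-0.65,0,0,0,0.7],[1,-1,-0.65,0,0,0,0.7]]'; python3 go.py .4365 -.3655 .16 -83
python3 - <<'E'
from h import *
o=[]
for n,x,y in(("top",280,130),("scene",250,140)):
    p,d=grab_frame(n); np.savez(n+"3.npz",p=p,d=d); o.append(cv2.resize(p[y:y+100,x:x+133,::-1],(400,300),interpolation=cv2.INTER_CUBIC))
cv2.imwrite("pics/placed.png",np.hstack(o))
E
```

```text
t: 10.3
tcp_pos: [0.479, -0.0332, 0.162]
eef_rot: [0.937, 0.349, -0.0, -0.0]
ft_force: [-0.2, 0.6, 0.1]
gripper_width: 0.0911
gripper_force: 0.0
t 10.3 tcp [ 0.479  -0.0332  0.162 ] w 0.0911 F [-0.2  0.6  0.1] gf 0.0
shift/.15 [-1.662  1.492  0.013] turn/60 [-0.     0.001  0.563]
```

View pics/placed.png

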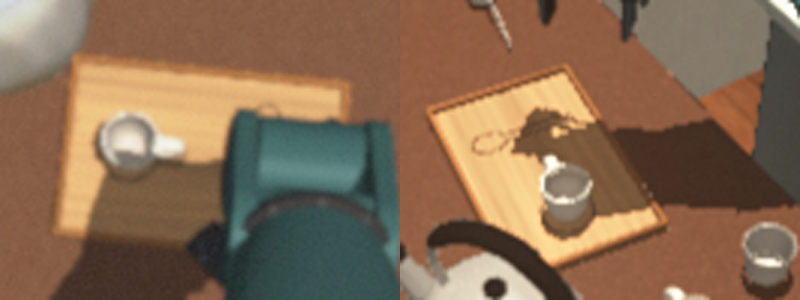

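The cup stands upright on the tray at crop (130,140), with its handle pointing to tray −y. Now the spoon.

```bash
python3 -m inch '[[0.5,-0.3,0.2,0,0,0,0.1],[0.5,-0.6,0.4,0,0,0,0.25],[0.5,-0.8,0.7,0,0,0,0.4],[0.5,-1,0.9,0,0,0,0.5],[0.5,-1,1,0,0,0,0.56],[0.5,-1,1,0,0,0,0.56],[0.5,-1,1,0,0,0,0.56],[0.5,-1,1,0,0,0,0.56]]'; python3 go.py .4365 -.3655 .12 -83
```

```text
t: 11.4
tcp_pos: [0.4632, -0.2441, 0.1624]
eef_rot: [0.998, 0.063, -0.0, -0.0]
ft_force: [0.0, -0.6, -0.7]
gripper_width: 0.0455
gripper_force: 0.0
t 11.4 tcp [ 0.4632 -0.2441  0.1624] w 0.0455 F [ 0.  -0.6 -0.7] gf 0.0
shift/.15 [-0.277  0.781  0.282] turn/60 [-0.     0.     0.003]
```

```bash
python3 -m inch '[[0.5,-0.15,0.4,0,0,0,0],[0.5,-0.277,0.781,0,0,0,0],[0.5,-0.277,0.781,0.1,0,0,0],[0.5,-0.277,0.781,0.3,0,0,0],[0.5,-0.277,0.781,0.55,0,0,0],[0.5,-0.277,0.781,0.7,0,0,0],[0.5,-0.277,0.781,0.8,0,0,0],[0.5,-0.277,0.781,0.8,0,0,0]]'; python3 go.py .4365 -.3655 .022 -83
python3 - <<'E'
from h import *
o=[]
for n,x,y in(("top",410,160),("scene",220,80)):
    p,d=grab_frame(n); np.savez(n+"4.npz",p=p,d=d); o.append(cv2.resize(p[y:y+100,x:x+133,::-1],(400,300),interpolation=cv2.INTER_CUBIC))
cv2.imwrite("pics/sp.png",np.hstack(o))
E
```

```text
t: 12.4
tcp_pos: [0.4363, -0.3653, 0.0417]
eef_rot: [0.998, 0.062, -0.001, -0.001]
ft_force: [0.4, -0.6, 1.0]
gripper_width: 0.0455
gripper_force: 0.0
t 12.4 tcp [ 0.4363 -0.3653  0.0417] w 0.0455 F [ 0.4 -0.6  1. ] gf 0.0
shift/.15 [0.001 0.002 0.132] turn/60 [-0.001  0.001  0.002]
```

View pics/sp.png

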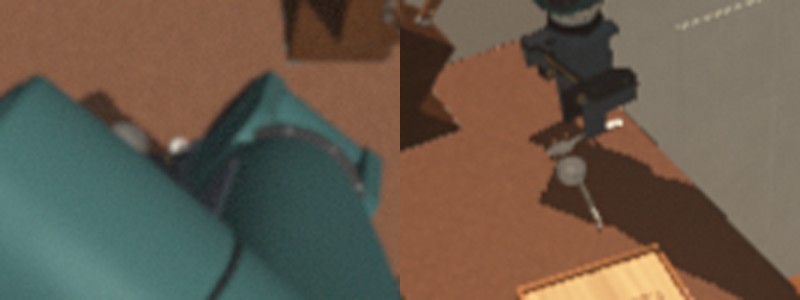

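The gripper straddles the spoon's middle: the bowl shows at crop (565,148) and the handle end at (613,125). The scoop at (572,170) is clear. Lowering and closing.

```bash
python3 -m inch '[[0.5,0,0,0.03,0,0,0],[0.5,0,0,0.07,0,0,0],[0.5,0,0,0.1,0,0,0],[0.5,0,0,0.125,0,0,0],[0.5,0,0,0.132,0,0,0],[0.5,0,0,0.132,0,0,0],[0.2,0,0,0.132,0,0,0],[0,0,0,0.132,0,0,0]]'; python3 -m inch '[[0,0,0,0,0,0,0],[0,0,0,0,0,0,0],[0,0,0,0,0,0,0],[0,0,0,0,0,0,0],[0,0,0,-0.05,0,0,0],[0,0,0,-0.15,0,0,0],[0,0,0,-0.3,0,0,0],[0,0,0,-0.3,0,0,0]]'; python3 go.py .5767 -.0390 .11 -97.3
```

```text
t: 13.5
tcp_pos: [0.4366, -0.3663, 0.0228]
eef_rot: [0.998, 0.062, 0.0, 0.0]
ft_force: [-0.0, 0.5, -0.4]
gripper_width: 0.0283
gripper_force: 0.0
t: 14.5
tcp_pos: [0.4374, -0.3671, 0.0698]
eef_rot: [0.998, 0.062, 0.001, 0.001]
ft_force: [0.6, -0.5, -0.7]
gripper_width: 0.0185
gripper_force: 29.9
t 14.5 tcp [ 0.4374 -0.3671  0.0698] w 0.0185 F [ 0.6 -0.5 -0.7] gf 29.9
shift/.15 [ 1.191 -2.056 -0.271] turn/60 [ 0.002 -0.002  0.239]
```

```bash
python3 -m inch '[[0,0,0,-0.15,0,0,0],[0,0,0,-0.3,0,0,0],[0,0.1,-0.2,-0.45,0,0,0.05],[0,0.2,-0.4,-0.5,0,0,0.1],[0,0.3,-0.6,-0.5,0,0,0.15],[0,0.45,-0.8,-0.5,0,0,0.2],[0,0.5,-0.95,-0.5,0,0,0.24],[0,0.5,-0.95,-0.5,0,0,0.24]]'; python3 go.py .5767 -.0390 .11 -97.3;  python3 - <<'E'
from h import *
o=[]
for n,x,y in(("top",380,140),("scene",220,80)):
    p,d=grab_frame(n); np.savez(n+"5.npz",p=p,d=d); o.append(cv2.resize(p[y:y+100,x:x+133,::-1],(400,300),interpolation=cv2.INTER_CUBIC))
cv2.imwrite("pics/sp2.png",np.hstack(o))
E
```

```text
t: 15.5
tcp_pos: [0.4934, -0.2145, 0.1424]
eef_rot: [0.998, -0.063, -0.0, -0.0]
ft_force: [0.2, 0.4, 0.4]
gripper_width: 0.0193
gripper_force: 29.9
t 15.5 tcp [ 0.4934 -0.2145  0.1424] w 0.0193 F [0.2 0.4 0.4] gf 29.9
shift/.15 [ 0.404 -1.23   0.216] turn/60 [-0.     0.     0.001]
```

View pics/sp2.png

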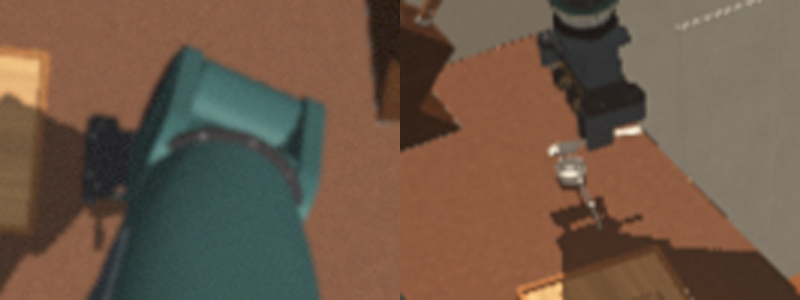

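The spoon is held, with its bowl at crop (563,148) and its handle end at (640,130). The scoop stayed in place. I'll check how it sits in the grip by casting these tips at the held height.

Run:
```python
from meas import *
p=np.load("scene5.npz")["p"];d=np.load("scene5.npz")["d"]; hsv,w=masks(p)
c=get_calibration("scene");K=np.array(c["camera_matrix"]);T=np.array(c["world_from_camera"])
for nm,y0,y1,x0,x1 in(("bowl",124,133,398-220+90,285),("handle",118,127,290,306)):
    m=np.zeros_like(w); m[y0:y1,x0:x1]=w[y0:y1,x0:x1]; v,u=np.nonzero(m)
    q=np.c_[u,v,np.ones(len(u))]@np.linalg.inv(K).T*d[v,u][:,None]*[1,-1,-1]; P=q@T[:3,:3].T+T[:3,3]
    k=P[:,2]>.08; P=P[k]; u=u[k];v=v[k]
    print(nm,len(P),np.median(P,0).round(3),"px",np.median(u),np.median(v),u.min(),u.max())
    R=ray("scene",np.c_[u,v],.128)[:,:2]; print(R.max(0).round(3),R.min(0).round(3), R.mean(0).round(3))
print("tip rays",ray("scene",[(269.3,130),(300.6,123)],.128).round(3))
```

```text
bowl 21 [ 0.534 -0.226  0.123] px 274.0 129.0 270 280
[ 0.556 -0.21 ] [ 0.512 -0.226] [ 0.537 -0.218]
handle 16 [ 0.447 -0.205  0.124] px 297.0 124.0 291 304
[ 0.467 -0.188] [ 0.421 -0.21 ] [ 0.446 -0.201]
tip rays [[ 0.556 -0.223  0.128]
 [ 0.432 -0.195  0.128]]
```

```bash
python3 -m inch '[[0,0.1,-0.25,0,0,0,0],[0,0.2,-0.5,0,0,0,0],[0,0.3,-0.75,0,0,0,0],[0,0.4,-0.95,0.1,0,0,-0.05],[0,0.4,-1,0.2,0,0,-0.05],[0,0.4,-1,0.2,0,0,-0.05],[0,0.4,-1,0.2,0,0,-0.05],[0,0.4,-1,0.2,0,0,-0.05]]'; python3 go.py .5767 -.0390 .029 -94.3
```

```text
t: 16.6
tcp_pos: [0.5721, -0.0754, 0.1132]
eef_rot: [0.999, -0.038, 0.0, 0.0]
ft_force: [-0.8, -0.5, -0.4]
gripper_width: 0.0195
gripper_force: 29.9
t 16.6 tcp [ 0.5721 -0.0754  0.1132] w 0.0195 F [-0.8 -0.5 -0.4] gf 29.9
shift/.15 [ 0.012 -0.244  0.561] turn/60 [ 0.    -0.001 -0.002]
```

```bash
python3 -m inch '[[0,0.012,-0.12,0,0,0,0],[0,0.012,-0.244,0,0,0,0],[0,0.012,-0.244,0.15,0,0,0],[0,0.012,-0.244,0.3,0,0,0],[0,0.012,-0.244,0.42,0,0,0],[0,0.012,-0.244,0.5,0,0,0],[0,0.012,-0.244,0.54,0,0,0],[0,0.012,-0.244,0.555,0,0,0]]'; python3 -m inch '[[0,0,0,0.005,0,0,0],[0,0,0,0.005,0,0,0],[0.3,0,0,0.005,0,0,0],[0.5,0,0,0.005,0,0,0],[0.5,0,0,0.005,0,0,0],[0.5,0,0,0.005,0,0,0],[0.5,0,0,0.005,0,0,0],[0.5,0,0,0.005,0,0,0]]';python3 -m inch '[[0.5,0,0,-0.05,0,0,0],[0.5,0,0,-0.2,0,0,0],[0.5,0,0,-0.4,0,0,0],[0.5,0,0,-0.7,0,0,0],[0.5,0,0,-1,0,0,0],[0.5,0,0.3,-1,0,0,0],[0.5,0,0.7,-1,0,0,0],[0.5,0,1,-1,0,0,0]]'
```

```text
t: 17.6
tcp_pos: [0.5768, -0.0381, 0.0294]
eef_rot: [0.999, -0.038, 0.0, 0.0]
ft_force: [-0.1, 0.0, 0.1]
gripper_width: 0.0191
gripper_force: 29.9
t: 18.6
tcp_pos: [0.5767, -0.0381, 0.0286]
eef_rot: [0.999, -0.038, -0.0, 0.0]
ft_force: [-0.3, -0.4, 0.1]
gripper_width: 0.0455
gripper_force: 0.0
t: 19.6
tcp_pos: [0.5651, -0.1896, 0.1795]
eef_rot: [0.999, -0.038, 0.0, 0.0]
ft_force: [1.1, -0.0, 0.3]
gripper_width: 0.0458
gripper_force: 0.0
```

```bash
python3 -m inch '[[0.5,-0.1,0.3,0,0,0,0],[0.5,-0.2,0.6,0,0,0,0],[0.5,-0.3,1,0,0,0,0],[0.5,-0.3,1,0,0,0,0],[0.5,-0.3,1,0,0,0,0],[0.5,-0.3,1,0,0,0,0],[0.5,-0.3,1,0,0,0,0],[0.5,-0.3,1,0,0,0,0]]'
python3 - <<'E'
from meas import *
o=[]
for n,x,y in(("top",280,130),("scene",250,140)):
    p,d=grab_frame(n); np.savez(n+"6.npz",p=p,d=d); o.append(cv2.resize(p[y:y+100,x:x+133,::-1],(400,300),interpolation=cv2.INTER_CUBIC))
    hsv,w=masks(p); w[:130]=0
    try: print(n,spoon(n,comp(w,(368,185) if n=="top" else (290,183)),.01))
    except Exception as e: print(e)
cv2.imwrite("pics/end.png",np.hstack(o))
E
```

```text
t: 20.6
tcp_pos: [0.5094, -0.3333, 0.1787]
eef_rot: [0.999, -0.037, -0.0, -0.0]
ft_force: [-1.1, 0.3, -0.2]
gripper_width: 0.0457
gripper_force: 0.0
top (array([ 0.57548897, -0.03733087]), np.float64(-4.858610159583264), np.float64(0.13181884748765751))
scene (array([ 0.5764067 , -0.03894187]), np.float64(-4.4690598709297955), np.float64(0.12711251019834496))
```

View pics/end.png

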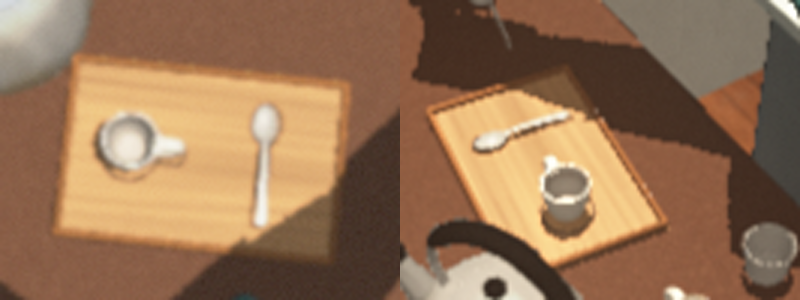

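The spoon lies on its outline (mid (0.576,−0.038), yaw −4.7°), and the cup stands at crop (128,140) with its handle towards (180,147). I'll check the cup numerically.

Run:
```python
from meas import *
from scipy.optimize import least_squares
B=[]
for n in("top","scene"):
    D=np.load(n+"6.npz")["d"];c=get_calibration(n);K=np.array(c["camera_matrix"]);T=np.array(c["world_from_camera"])
    v,u=np.nonzero(D>0);q=np.c_[u,v,np.ones(len(u))]@np.linalg.inv(K).T*D[v,u][:,None]*[1,-1,-1];P=q@T[:3,:3].T+T[:3,3]
    t=P[(abs(P[:,0]-.595)<.06)&(abs(P[:,1]-.09)<.08)&(P[:,2]>.03)]
    q=t[(t[:,2]>.052)&(t[:,1]>.072)]; f=least_squares(lambda s:np.hypot(q[:,0]-s[0],q[:,1]-s[1])-.0275,[.595,.103],loss="soft_l1",f_scale=.003)
    b=f.x; h=t[(np.hypot(*(t[:,:2]-b).T)>.036)&(t[:,1]<b[1])]; d=h[:,:2].mean(0)-b
    print(n,"bowl",b.round(4),"zmax",t[:,2].max().round(3),"handle deg",np.degrees(np.arctan2(d[1],d[0])).round(1),len(h))
    th=np.radians(-7.3); r=b-[.585,.0255]; print("bowl in tray (0,.0785):",(r[0]*np.cos(th)+r[1]*np.sin(th)).round(4),(-r[0]*np.sin(th)+r[1]*np.cos(th)).round(4))
```

```text
top bowl [0.5946 0.1037] zmax 0.063 handle deg -98.0 33
bowl in tray (0,.0785): -0.0004 0.0787
scene bowl [0.5964 0.1063] zmax 0.065 handle deg -94.8 15
bowl in tray (0,.0785): 0.001 0.0816
```

Both objects are well within tolerance (the drawn handle direction is −97.3°). Handing in.

```bash
python3 -c "
from bench import arm
print(arm.finish_job())"
```

```text
the job is handed in; nothing more can be done
None
```

The job is handed in with the cup upright on its outline (within about 3 mm and 3°) and the teaspoon flat on its own (within about 2 mm and 3°), both released, but no verdict came back.

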